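Fetch a stuck pipe sample from under the riser with the reacher

TASK

A plugged pipe sample is caught in a springy clip in the low gap under the glass riser. Take the orange reacher by its grip and trigger, squeeze the trigger to close its jaws on the sample's blue plug, just firmly enough not to dent it, draw the sample out with it and leave it in the middle of the green mat, with the reacher let go and standing on its foot. Do not touch the sample with the hand, do not bang the reacher into the riser, and leave everything else where it is.

Things in the scene. Friction and masses are not known exactly. Their poses are not given: they have to be found in the camera images.
- reacher: reacher tool, loose, 0.29 kg, stands upright by itself on a foot and front skid. Origin: underside, below the grip; x along the shaft to the jaws, z up. Grip: two upright paddles 24 mm wide (y): red trigger in front, outer face x = +28 mm at rest, z 30 to 104 mm; orange palm rest behind, stiffly adjustable and set anew each time: outer face x = -28 to -36 mm, z 29 to 105 mm
- grip (a point): middle of the grip, reacher (-4, 0, 75) mm. Take it from above: one finger behind the orange palm rest, one before the red trigger, closing along x (56 to 64 mm outside at rest). Below it: body up to z = 28 mm, black foot 80 x 64 x 10 mm (x, y, z)
- trigger: the red trigger, slides back to the palm rest, 17 mm at most. Its frame has the reacher's axes and, at rest, its origin. Spring: 6 N at rest plus 0.3 N per mm (at 7 to 8 N the reacher is held with the jaws still well open). Each jaw moves in as far as the trigger moves back; on the plug (at 13 mm) each presses with about half of (trigger force minus 10 N)
- jaw_mid (a point): midpoint between the jaws, reacher (200, 0, 17) mm, axes as the reacher; bring the plug's centre here. Shaft 14 mm thick at z = 18 mm; crosshead 92 mm wide (y), top z = 25 mm, front face 30 mm behind this point; jaws end 24 mm ahead of it
- jaw_left: left (+y) steel jaw plate, 54 long x 6 thick x 22 mm high, z 6 to 28 mm above the reacher's underside; inner face 30 mm from the shaft's centre line at rest (60 mm between jaws), 13 mm at full squeeze. Axes as the reacher; at rest its origin is the reacher's
- jaw_right: right (-y) jaw, mirror image of the left one
- sample: pipe sample, loose, about 0.11 kg, lying level. Origin: bench below the middle of its square blue plug (26 long in x, 34 wide, 34 mm high). Along +x from the plug runs a black pipe 30 mm thick, 50 mm long, axis 17 mm up, caught in the clip
- plug (a point): centre of the blue plug, sample (0, 0, 17) mm. With less than about 4 N a jaw it may slip as the clip is overcome; over 15 N dents it. 6 to 9 N a jaw (22 to 28 N on the trigger) is right
- sample_mid (a point): middle of the whole sample, sample (25, 0, 17) mm
- riser: fixed low riser: glass top 200 (x) x 260 (y) mm, 6 mm thick, upper face 70 mm, 64 mm clear below, on four 14 mm posts at x +-90, y +-120 mm. Origin: bench below its centre. Reach in along +x from the open -x side (it looks roughly to the robot's right); 30 mm high wall at the back, x = 89 mm
- clip_mid (a point): middle of the clip under the riser, at riser (12, 0, 17) mm, riser's axes; clip parts span x = -3 to 27 mm, y = -48 to 49 mm: a fixed white block on the pipe's +y side, an orange spring pad (3 N) on its -y side. The plug sits before it at riser x about -35 mm. Pull straight out along -x: some 3 to 8 N for the first 20 to 35 mm
- mat: green square mat with a white line, 200 x 200 mm, flush with the bench (things slide over it freely). Origin: its centre
- pipe_ring: bystander: black pipe ring, 40 mm outside, 30 mm high, standing under the glass riser to one side of the sample
- jar: bystander: small jar, 40 mm wide, 60 mm high, on top of the riser
- pipe_a: bystander: upright black pipe cup, 55 mm wide, 90 mm high
- fitting: bystander: brass pipe fitting, 44 mm wide, 45 mm high
- beaker: bystander: glass beaker, 66 mm wide, 85 mm high
- driver: bystander: screwdriver lying on the bench
- weight: bystander: steel calibration weight, 40 mm wide, 62 mm high

How it is judged:
By the outcome, as a careful person would: the job done as asked, in the order asked, and still so for the second after the job is handed in, with the robot touching nothing.
It also fails if it takes over 64 s, if anything falls off the work surface, if the arm or the gripper's body presses on something with over 40 N, if the wrist force passes 120 N, or if a joint passes its speed limit or range.

ROBOT

A 6-joint arm with a two-finger parallel gripper is mounted at the origin on the work surface. World frame = base frame: x ahead of the robot, y to its left, z up, the work surface at z = 0. Lengths are in m, angles in rad, forces in N, time in s.
With the tool pointing down it reaches from about 0.25 to 0.775 m from the base axis. Payload 4 kg.
Tool frame: the origin (TCP) lies midway between the tips of the shut fingers; the grasp point (between the pads) lies grip_point_offset behind it (grip_point_offset is the distance from the TCP to the grasp point, in m); z points along the fingers, y is the line along which they close (so a half turn about z gives the same grasp; the last joint's range is limited). The gripper opens to 94 mm and grips with 3 to 60 N. Pads are 16 mm wide; open, the fingers measure 119 mm over their backs; the gripper's body (75 mm by 177 mm) begins 78 mm behind the grasp point.
Start: joints at [-1.409, 0.087, 1.371, -0, 1.684, -0.103], TCP at [0.144, -0.531, 0.206] pointing down, gripper open.
Joint ranges: [-3.1, 3.1], [-0.76, 2.03], [0.27, 2.55], [-1.08, 4.22], [0.17, 2.65], [-2.57, 2.57]. Speed limits (rad/s): [2.79, 2.79, 3.14, 3.14, 3.14, 3.14].

INTERFACE

Orientations are given as [roll, pitch, yaw] about the fixed x, y, z axes, in that order (R = Rz(yaw) Ry(pitch) Rx(roll)).
In Python, from bench import * gives the robot as it stands. The module is installed in compiled form; this text tells all that it offers.
- The arm moves only by the tool apply_moves, never from a script. Its argument "commands" is a list of rows, each a list of 7 numbers: the turn, a rotation vector about the world's x, y, z in rad, then the shift along the world's x, y, z in m, then the opening in per cent of the stroke, from 0 (shut) to 100 (fully open). In form: [[ax, ay, az, x, y, z, jaw], ...]. A call has exactly 5 rows; each row is the pose to reach, as a shift and turn from the pose commanded when the call began; what a row does not reach only later rows make up. A row lasts 1/10 s, in which the tool goes at most 50 mm and 8.59 degrees, less where a joint would pass 70% of its speed; a pose out of reach is approached as far as the arm can. A call with a gripper value outside its range is refused whole. The fingers move at their own pace and stop on an object; the grip force is fixed at half the most. Time passes only in rows, so rows that repeat a pose let the fingers close, or fill a call up. It gives the time, the measured TCP pose, the force, the opening and the grip force at its end, in the units of the state.
- get_obs(): the state, without advancing time (a new reading comes with each control period).
- snapshot(name): name is "scene" or "side" or "wrist"; returns a dict with "pixels" (420x560x3 uint8, red, green, blue), "vertical_fov" (degrees; the focal length in pixels is half the picture's height over the tangent of half this angle, whatever the lens; pixels are square), "cx", "cy" (the principal point, pixels), "rvec" (rotation vector, rad) and "tvec" (3), from world to camera coordinates, as OpenCV has them. Camera axes: x right, y down, z forward; pixel columns grow to the right and rows downward; lengths in m; the calibration is good to about 2 mm. A picture is of the moment at which its call begins. There is no depth.
- close_job(): hands the job in; it is judged then, once.
Trained networks look in the newest picture that a camera, given by its name, has taken for a name from the list of things; names that differ only in an ending like _2 or _b are one class to them, and where a whole thing is asked for, a point or a joint stands for the part that bears it (a point fixed in the world has none). Each returns a list of dicts, best first, with "score" (0 to 1); they miss things now and then, are a little off and sometimes report something else, mostly with a low value. They report only what shows in the picture. A call takes as long as a camera call.
- masks_of(camera, query): "mask" (420x560 bool, what is visible of it) and "extent" ([left, top, right, bottom] in pixels, round what is visible of it).
- place_of(camera, query): "pixel" ([column, row] in pixels: a listed point, or the origin of a listed thing).
The state is a dict: "time": time; "joint_positions": joint angles; "qvel": joint speeds; "joint_torque": joint torques, N m; "tool_pos": TCP position; "ee_rot": TCP orientation; "wrist_force": force on the tool from outside, world axes, zero at the start; "wrist_torque": the same for the moment, N m; "width": finger opening in m; "finger_force": force on a finger pad.
Only numpy, scipy, OpenCV 4.12 (cv2) and the standard library are available. Lean on these libraries where they do the work, as an engineer would, in place of code of your own. Each camera call takes 0.05 s, during which the arm holds its last target. There are 200 camera calls.

## Working session

There is one attempt and no reset: what is moved stays moved. The work goes in short steps, Python scripts to look and compute and a tool call to move; the robot and the scene stay as the last step left them, time stands still between calls to the robot, and variables do not carry over. Pictures are saved under pics/ and viewed, at most 10 in all, crops included, and the job is handed in when it is done.

Besides the shell and the picture viewer there is one more tool, called as name([rows], argument=value, ...), one row to a line, values as JSON. apply_moves: Moves the arm, as the interface text tells. Its arguments: {"type":"object","properties":{"commands":{"type":"array"}},"required":["commands"]}

```bash
mkdir -p pics; cat > h.py <<'E'
from bench import *
import numpy as np, cv2
C={}
def snap(n,f=None):
    s=snapshot(n); C[n]=s
    if f: cv2.imwrite('pics/'+f,np.ascontiguousarray(s['pixels'][:,:,::-1]))
    return s
def cam(n):
    s=C[n]; h=s['pixels'].shape[0]; f=h/2/np.tan(np.radians(s['vertical_fov'])/2)
    K=np.array([[f,0,s['cx']],[0,f,s['cy']],[0,0,1]]); R=cv2.Rodrigues(np.array(s['rvec'],float))[0]
    return K,R,np.array(s['tvec'],float).ravel()
def ray(n,px):
    K,R,t=cam(n); d=R.T@np.linalg.inv(K)@np.array([px[0],px[1],1.]); return -R.T@t,d
def onz(n,px,z):
    c,d=ray(n,px); return c+d*(z-c[2])/d[2]
def proj(n,P):
    K,R,t=cam(n); q=K@(R@np.asarray(P,float)+t); return q[:2]/q[2]
def tri(obs):
    A=np.zeros((3,3));b=np.zeros(3)
    for n,px in obs:
        c,d=ray(n,px); d=d/np.linalg.norm(d); M=np.eye(3)-np.outer(d,d); A+=M;b+=M@c
    return np.linalg.solve(A,b)
E
python3 - <<'E'
from h import *
np.set_printoptions(precision=4,suppress=True)
Z=dict(reacher=0,grip=.075,trigger=0,jaw_mid=.017,jaw_left=0,jaw_right=0,sample=0,plug=.017,sample_mid=.017,riser=0,clip_mid=.017,mat=0,pipe_ring=0,jar=.07,pipe_a=0,fitting=0,beaker=0,driver=0,weight=0)
for n in ['scene','side','wrist']:
    snap(n,n+'0.png'); c,d=ray(n,(280,210)); print(n,c,d/np.linalg.norm(d))
for q in Z:
  for n in ['scene','side','wrist']:
    if n=='wrist' and q in('jar','beaker','driver','weight','pipe_a','fitting'): continue
    for r in place_of(n,q)[:1]: print(q,n,round(r['score'],2),np.round(r['pixel'],1),onz(n,r['pixel'],Z[q]))
o=get_obs();print(o)
E
```

```text
scene [1.0495 0.3897 1.0122] [-0.4553 -0.3449 -0.8208]
side [-0.266   0.3899  0.8474] [ 0.6776 -0.3509 -0.6463]
wrist [ 0.2257 -0.5083  0.3832] [-0.2785 -0.0818 -0.957 ]
reacher scene 0.89 [208.6 175.4] [ 0.5138 -0.2884  0.    ]
grip scene 0.6 [202.1 160. ] [ 0.5215 -0.2924  0.075 ]
trigger scene 0.54 [206.4 176.8] [ 0.5219 -0.2901  0.    ]
jaw_mid scene 0.82 [261.8 201.4] [ 0.5043 -0.0885  0.017 ]
jaw_mid side 0.91 [304.6 227.1] [ 0.5127 -0.0846  0.017 ]
jaw_left side 0.29 [234.3 192.5] [ 0.7564  0.0089 -0.    ]
jaw_right scene 0.49 [203.2 160.7] [ 0.4794 -0.3422  0.    ]
sample side 0.62 [264.9 178.7] [ 0.7732 -0.0991  0.    ]
plug side 0.3 [233.9 191.6] [0.7403 0.0158 0.017 ]
riser side 0.62 [167.5 276.2] [0.537  0.2804 0.    ]
mat scene 0.7 [271.7 207.4] [ 0.495  -0.0604  0.    ]
mat side 0.85 [300.7 241.6] [ 0.4858 -0.0576  0.    ]
pipe_ring scene 0.54 [207.6 176.4] [ 0.5186 -0.2882  0.    ]
pipe_ring side 0.45 [174.5 297.1] [ 0.4676  0.2861 -0.    ]
jar scene 0.82 [406.3 273.7] [0.4969 0.3516 0.07  ]
jar side 0.87 [137.  280.5] [0.4908 0.3518 0.07  ]
pipe_a scene 0.82 [177.2 24
[... 327 characters left out ...]
.86 [424.4 228.8] [0.3018 0.3257 0.    ]
driver side 0.89 [178.2 361. ] [0.3056 0.3322 0.    ]
weight scene 0.73 [408.1 273.5] [0.4526 0.3523 0.    ]
weight side 0.83 [431.9 229.6] [ 0.3583 -0.3815  0.    ]
{'time': 2.7, 'joint_positions': array([-1.4091,  0.0872,  1.3707, -0.    ,  1.6836, -0.1031]), 'qvel': array([ 0.0013, -0.0003, -0.0004,  0.0012,  0.001 , -0.0011]), 'joint_torque': array([  0.0001, -34.0032, -30.259 ,   0.0718,   0.0238,   0.    ]), 'tool_pos': array([ 0.1439, -0.5308,  0.2055]), 'ee_rot': array([3.1415, 0.    , 0.2648]), 'wrist_force': array([0.3661, 0.296 , 0.7136]), 'wrist_torque': array([ 0.0158, -0.0212,  0.0238]), 'finger_force': 0.0, 'width': 0.09361982680579226}
```

View pictures.

View pics/scene0.png

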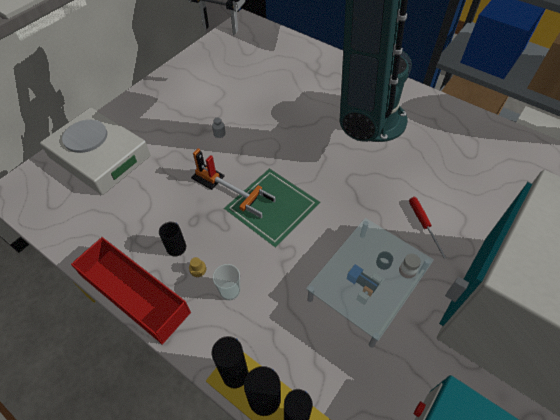

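View pics/side0.png

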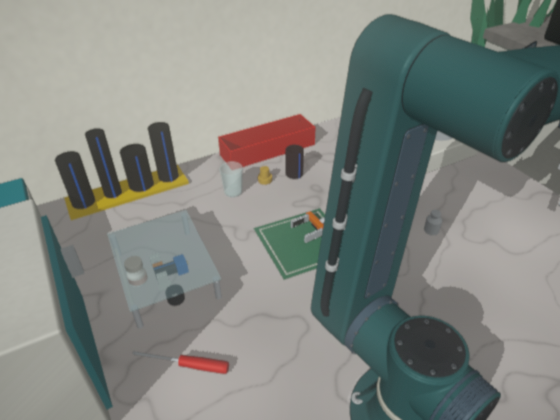

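```bash
python3 - <<'E'
import cv2,numpy as np
a=cv2.imread('pics/scene0.png');b=cv2.imread('pics/side0.png')
f=lambda im,x,y,w,h,W,H:cv2.resize(im[y:y+h,x:x+w],(W,H),interpolation=cv2.INTER_CUBIC)
top=np.hstack([f(a,300,212,140,140,400,400),f(b,100,200,140,140,400,400)])
bot=np.hstack([f(a,185,142,140,70,400,200),f(b,250,190,140,70,400,200)])
cv2.imwrite('pics/c1.png',np.vstack([top,bot]))
E
```

```text
(no output)
```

View pics/c1.png

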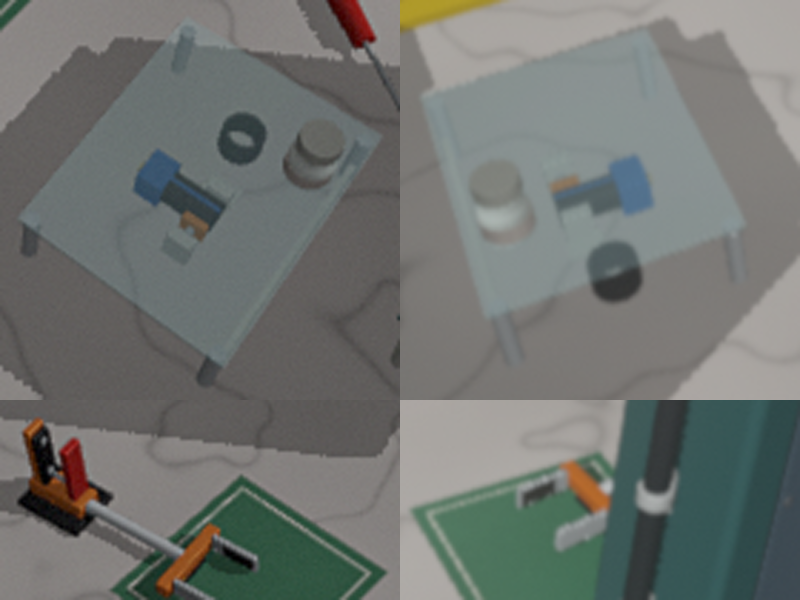

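```bash
python3 - <<'E'
from h import *
np.set_printoptions(precision=4,suppress=True)
snap('scene');snap('side')
s=2.857
A=[(188,20),(22,215),(222,365),(380,138)]
B=[(745,220),(650,28),(422,95),(490,315)]
X=[];
for a,b in zip(A,B):
    pa=(300+a[0]/s,212+a[1]/s); pb=(100+(b[0]-400)/s,200+b[1]/s)
    P=tri([('scene',pa),('side',pb)]); X.append(onz('scene',pa,.07)/2+onz('side',pb,.07)/2)
    print(P,onz('scene',pa,.07),onz('side',pb,.07))
X=np.array(X);c=X.mean(0)
ex=(X[2]+X[3]-X[0]-X[1])/2; ey=(X[0]+X[3]-X[1]-X[2])/2
print(c,np.linalg.norm(ex),np.linalg.norm(ey),np.degrees(np.arctan2(ex[1],ex[0])),np.degrees(np.arctan2(-ey[0],ey[1])))
f=lambda n,p:(300+p[0]/s,212+p[1]/s) if n=='scene' else (100+(p[0]-400)/s,200+p[1]/s)
print('plug',tri([('scene',f('scene',(157,178))),('side',f('side',(632,185)))]))
print('ring',onz('scene',f('scene',(242,138)),.015),onz('side',f('side',(614,270)),.015))
g=lambda p:(185+p[0]/s,142+(p[1]-400)/s)
for nm,p,z in [('jawL tip top',(256,560),.028),('jawR',(0,0),0),('crosshead Lend top',(212,532),.025),('crosshead Rend',(165,580),.025),('palm top',(35,422),.105),('trig top',(70,442),.104)]:
    print(nm,onz('scene',g(p),z))
for n in('scene','side'):
    for q in('riser','mat','reacher','sample'):
        for r in masks_of(n,q)[:1]: print(n,q,r['score'],r['extent'])
E
```

```text
[0.4141 0.1897 0.0672] [0.4165 0.193  0.07  ] [0.412  0.1877 0.07  ]
[0.6664 0.1767 0.0679] [0.6676 0.1801 0.07  ] [0.6647 0.1742 0.07  ]
[0.6783 0.3745 0.0673] [0.6794 0.375  0.07  ] [0.6751 0.3741 0.07  ]
[0.4214 0.3854 0.0644] [0.4251 0.3876 0.07  ] [0.4165 0.3832 0.07  ]
[0.5446 0.2819 0.07  ] 0.19641976160892502 0.25444369736713934 87.4268410972781 87.29840067176177
plug [0.5432 0.2432 0.0139]
ring [0.4632 0.2864 0.015 ] [0.4614 0.2847 0.015 ]
jawL tip top [ 0.4793 -0.0611  0.028 ]
jawR [-0.1564 -1.0313  0.    ]
crosshead Lend top [ 0.4757 -0.12    0.025 ]
crosshead Rend [ 0.5506 -0.1205  0.025 ]
palm top [ 0.5176 -0.3085  0.105 ]
trig top [ 0.5163 -0.2627  0.104 ]
scene riser 0.96 [308.5, 219.0, 429.9, 345.5]
scene mat 0.63 [223.0, 170.8, 317.5, 245.3]
scene reacher 0.8 [188.3, 145.7, 274.3, 219.3]
scene sample 0.25 [226.1, 170.4, 318.0, 245.9]
side riser 0.67 [109.4, 211.2, 219.4, 328.2]
side mat 0.68 [250.2, 208.8, 325.7, 280.2]
side reacher 0.85 [291.2, 217.4, 323.3, 243.1]
```

apply_moves([
  [0, 0, -0.05, 0.042, 0.026, 0.004, 100],
  [0, 0, -0.1, 0.084, 0.053, 0.008, 100],
  [0, 0, -0.15, 0.126, 0.08, 0.012, 100],
  [0, 0, -0.2, 0.168, 0.106, 0.016, 100],
  [0, 0, -0.255, 0.21, 0.133, 0.02, 100],
])

```text
time: 3.7
tool_pos: [0.3553, -0.3967, 0.2259]
ee_rot: [3.141, -0.0, 0.007]
wrist_force: [0.4, -1.1, 0.2]
width: 0.0941
finger_force: 0.0
```

apply_moves([
  [0, 0, 0, 0.042, 0.026, 0, 100],
  [0, 0, 0, 0.083, 0.053, 0, 100],
  [0, 0, 0, 0.124, 0.079, 0, 100],
  [0, 0, 0, 0.165, 0.105, 0, 100],
  [0, 0, 0, 0.165, 0.105, 0, 100],
])

```text
time: 4.2
tool_pos: [0.5228, -0.2888, 0.2245]
ee_rot: [-3.139, -0.001, 0.017]
wrist_force: [-0.5, 0.0, 0.8]
width: 0.0937
finger_force: 0.0
```

```bash
python3 - <<'E'
from h import *
import bench
np.set_printoptions(precision=4,suppress=True)
print([x for x in dir(bench) if not x.startswith('_')],getattr(bench,'grip_point_offset',None))
Z=dict(reacher=0,grip=.075,trigger=0,jaw_mid=.017,mat=0)
for n in('scene','side','wrist'): snap(n,n+'1.png')
for q in Z:
  for n in ('scene','side','wrist'):
    for r in place_of(n,q)[:1]: print(q,n,round(r['score'],2),np.round(r['pixel'],1),onz(n,r['pixel'],Z[q]))
o=get_obs();print(o['time'],o['tool_pos'],o['ee_rot'],ray('wrist',(280,210)))
a=cv2.imread('pics/wrist1.png');b=cv2.imread('pics/side1.png');c=cv2.imread('pics/scene1.png')
f=lambda im,x,y,w,h,W,H:cv2.resize(im[y:y+h,x:x+w],(W,H),interpolation=cv2.INTER_CUBIC)
L=cv2.resize(a,(500,375)); R=np.vstack([f(b,240,180,150,100,300,200),f(c,180,135,150,117,300,175)])
cv2.imwrite('pics/c2.png',np.hstack([L,R]))
E
```

```text
['IKError', 'close_job', 'get_obs', 'grip_point_offset', 'masks_of', 'place_of', 'snapshot'] 0.0188
reacher scene 0.55 [206.8 175.9] [ 0.5186 -0.2915  0.    ]
reacher side 0.6 [363.5 209.2] [ 0.5131 -0.274   0.    ]
reacher wrist 0.63 [269.6 178.6] [ 0.5245 -0.2814  0.    ]
grip scene 0.6 [203.1 164.4] [ 0.5323 -0.2786  0.075 ]
grip side 0.56 [367.2 187.9] [ 0.5113 -0.2755  0.075 ]
grip wrist 0.92 [275.4 192.9] [ 0.5237 -0.2895  0.075 ]
trigger scene 0.7 [209.3 179. ] [ 0.5231 -0.2771  0.    ]
trigger wrist 0.65 [270.2 181.8] [ 0.5202 -0.2822  0.    ]
jaw_mid scene 0.94 [261.5 202.5] [ 0.5079 -0.0868  0.017 ]
mat scene 0.97 [271.7 207.4] [ 0.495  -0.0604  0.    ]
mat side 0.92 [299.3 239.2] [ 0.4952 -0.0589  0.    ]
mat wrist 0.92 [108.4 202.8] [ 0.4889 -0.0647  0.    ]
5.1 [ 0.5189 -0.2929  0.2255] [3.1415 0.     0.0099] (array([ 0.6044, -0.2908,  0.4036]), array([-0.2912, -0.0115, -0.9566]))
```

View pics/c2.png

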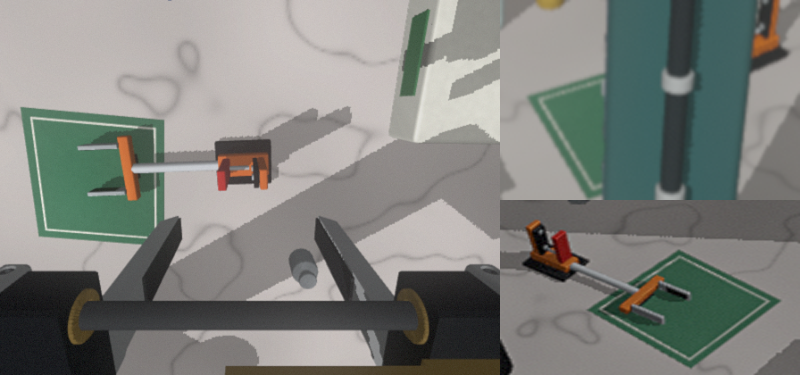

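```bash
python3 - <<'E'
from h import *
np.set_printoptions(precision=4,suppress=True)
s=snap('wrist')
im=cv2.cvtColor(s['pixels'],cv2.COLOR_RGB2HSV).astype(int)
k=1.12
for nm,p,z in [('trig out top',(217,189),.104),('palm out top',(269,188),.105),('jawtip up',(79,148),.028),('jawtip lo',(89,193),.028),('ch up',(125,137),.025),('ch lo',(133,199),.025),('foot bl',(271,141),.01),('foot fl',(216,142),.01),('shaft rear',(222,167),.025),('shaft fr',(137,168),.025)]:
    print(nm,onz('wrist',(p[0]*k,p[1]*k),z))
x,y=np.meshgrid(range(560),range(420)); roi=(x>80)&(x<320)&(y>140)&(y<235)
red=roi&((im[...,0]<4)|(im[...,0]>172))&(im[...,1]>170)&(im[...,2]>60)
org=roi&(im[...,0]>=5)&(im[...,0]<20)&(im[...,1]>140)&(im[...,2]>80)
for nm,m in(('red',red),('org palm',org&(x>250)),('cross',org&(x<170))):
    print(nm,m.sum(),x[m].min(),x[m].max(),y[m].min(),y[m].max())
m=org&(x<170)
c=cv2.minAreaRect(np.argwhere(m)[:,::-1].astype(np.float32));b=cv2.boxPoints(c);print(c)
for p in b: print(onz('wrist',p,.025))
for m,z in((red,.104),(org&(x>250),.105)):
    yy=y[m].max()
    q=m&(y>yy-4); print(onz('wrist',(x[q].min(),yy),z),onz('wrist',(x[q].max()+1,yy),z))
E
```

```text
trig out top [ 0.5105 -0.2579  0.104 ]
palm out top [ 0.5125 -0.3165  0.105 ]
jawtip up [ 0.5434 -0.0636  0.028 ]
jawtip lo [ 0.4793 -0.0672  0.028 ]
ch up [ 0.5584 -0.1263  0.025 ]
ch lo [ 0.4698 -0.1274  0.025 ]
foot bl [ 0.5529 -0.325   0.01  ]
foot fl [ 0.5508 -0.2474  0.01  ]
shaft rear [ 0.5182 -0.2567  0.025 ]
shaft fr [ 0.5156 -0.138   0.025 ]Traceback (most recent call last):
  File "<stdin>", line 12, in <module>
    return umr_minimum(a, axis, None, out, keepdims, initial, where)
ValueError: zero-size array to reduction operation minimum which has no identity
```

apply_moves([
  [0, 0, 0.035, 0.003, 0.005, -0.03, 100],
  [0, 0, 0.035, 0.003, 0.005, -0.075, 100],
  [0, 0, 0.035, 0.003, 0.005, -0.12, 100],
  [0, 0, 0.035, 0.003, 0.005, -0.155, 100],
  [0, 0, 0.035, 0.003, 0.005, -0.169, 100],
])

```text
time: 5.65
tool_pos: [0.5193, -0.2861, 0.0517]
ee_rot: [-3.137, 0.007, 0.045]
wrist_force: [0.5, -0.2, -0.5]
width: 0.0937
finger_force: 0.0
```

apply_moves([
  [0, 0, 0, 0, 0, 0, 90],
  [0, 0, 0, 0, 0, 0, 83],
  [0, 0, 0, 0, 0, 0, 76],
  [0, 0, 0, 0, 0, 0, 70],
  [0, 0, 0, 0, 0, 0, 67],
])

```text
time: 6.15
tool_pos: [0.5227, -0.2885, 0.0583]
ee_rot: [3.14, -0.002, 0.045]
wrist_force: [0.2, 0.3, -0.1]
width: 0.0636
finger_force: 0.0
```

apply_moves([
  [0, 0, 0, 0, 0, 0, 65],
  [0, 0, 0, 0, 0, 0, 64],
  [0, 0, 0, 0, 0, 0, 63],
  [0, 0, 0, 0, 0, 0, 62],
  [0, 0, 0, 0, 0, 0, 62],
])

```text
time: 6.65
tool_pos: [0.5221, -0.2873, 0.0567]
ee_rot: [-3.141, -0.001, 0.045]
wrist_force: [1.0, 3.4, 1.6]
width: 0.0582
finger_force: 1.9
```

apply_moves([
  [0, 0, 0, 0, 0, 0, 61],
  [0, 0, 0, 0, 0, 0, 60],
  [0, 0, 0, 0, 0, 0, 60],
  [0, 0, 0, 0, 0, 0, 59],
  [0, 0, 0, 0, 0, 0, 59],
])

```text
time: 7.15
tool_pos: [0.5221, -0.288, 0.0567]
ee_rot: [3.141, -0.0, 0.045]
wrist_force: [0.6, 3.1, 4.4]
width: 0.0557
finger_force: 4.4
```

apply_moves([
  [0, 0, 0, 0, 0, 0, 58],
  [0, 0, 0, 0, 0, 0, 58],
  [0, 0, 0, 0, 0, 0, 57],
  [0, 0, 0, 0, 0, 0, 57],
  [0, 0, 0, 0, 0, 0, 57],
])

```text
time: 7.65
tool_pos: [0.5221, -0.2888, 0.0567]
ee_rot: [3.14, -0.001, 0.045]
wrist_force: [1.2, -0.7, 3.1]
width: 0.054
finger_force: 7.1
```

apply_moves([
  [0, 0, 0, 0, 0, 0, 56],
  [0, 0, 0, 0, 0, 0, 56],
  [0, 0, 0, 0, 0, 0.002, 56],
  [0, 0, 0, 0, 0, 0.004, 56],
  [0, 0, 0, 0, 0, 0.004, 56],
])

```text
time: 8.15
tool_pos: [0.521, -0.2873, 0.0593]
ee_rot: [-3.14, 0.002, 0.045]
wrist_force: [0.5, 0.3, -3.6]
width: 0.0525
finger_force: 7.1
```

```bash
python3 - <<'E'
from h import *
np.set_printoptions(precision=4,suppress=True)
for n in('scene','wrist'): snap(n,n+'2.png')
for n in('scene','wrist'):
  for q,z in(('jaw_mid',.02),('grip',.078)):
    for r in place_of(n,q)[:1]: print(q,n,round(r['score'],2),np.round(r['pixel'],1),onz(n,r['pixel'],z))
o=get_obs();print(o['time'],o['tool_pos'],o['wrist_force'],o['finger_force'],o['width'])
a=cv2.imread('pics/wrist2.png');c=cv2.imread('pics/scene2.png')
cv2.imwrite('pics/c3.png',np.hstack([cv2.resize(a,(480,360)),cv2.resize(c[130:250,180:287],(321,360),interpolation=cv2.INTER_CUBIC)])[:,:800])
E
```

```text
jaw_mid scene 0.9 [261.3 202.2] [ 0.5091 -0.0865  0.02  ]
grip scene 0.95 [202.1 158.5] [ 0.5189 -0.2941  0.078 ]
grip wrist 0.55 [281.9 269.1] [ 0.5222 -0.2895  0.078 ]
8.45 [ 0.5217 -0.2877  0.0601] [-0.305   0.1569 -3.6239] 7.0849111676216125 0.05310966878411746
```

View pics/c3.png

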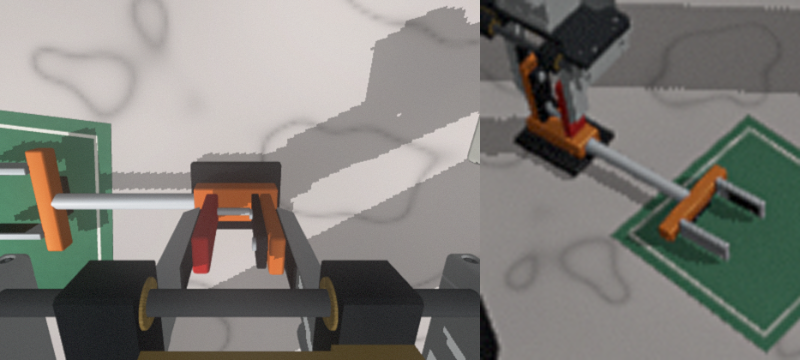

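apply_moves([
  [0, 0, -0.01, 0.001, 0.015, 0, 56],
  [0, 0, -0.025, 0.002, 0.04, 0, 56],
  [0, 0, -0.04, 0.003, 0.07, 0, 56],
  [0, 0, -0.055, 0.004, 0.1, 0, 56],
  [0, 0, -0.07, 0.005, 0.13, 0, 56],
])

```text
time: 8.95
tool_pos: [0.5267, -0.1568, 0.0605]
ee_rot: [3.142, 0.0, -0.026]
wrist_force: [0.1, 0.2, -3.0]
width: 0.0527
finger_force: 7.1
```

apply_moves([
  [0, 0, -0.008, 0.001, 0.03, 0, 56],
  [0, 0, -0.014, 0.002, 0.058, 0, 56],
  [0, 0, -0.02, 0.0025, 0.082, 0, 56],
  [0, 0, -0.02, 0.0025, 0.097, 0, 56],
  [0, 0, -0.02, 0.0025, 0.102, 0, 56],
])

```text
time: 9.45
tool_pos: [0.5293, -0.0546, 0.0605]
ee_rot: [3.142, 0.0, -0.043]
wrist_force: [0.2, -0.6, -3.3]
width: 0.0533
finger_force: 7.1
```

```bash
python3 - <<'E'
from h import *
np.set_printoptions(precision=4,suppress=True)
for n in('scene','side','wrist'): snap(n,n+'3.png')
for n in('scene','side','wrist'):
  for q,z in(('jaw_mid',.02),('plug',.017),('sample_mid',.017),('clip_mid',.017),('riser',0)):
    for r in place_of(n,q)[:1]: print(q,n,round(r['score'],2),np.round(r['pixel'],1),onz(n,r['pixel'],z))
o=get_obs();print(o['time'],o['tool_pos'],o['ee_rot'],o['wrist_force'],o['finger_force'],o['width'])
a=cv2.imread('pics/wrist3.png');c=cv2.imread('pics/scene3.png');b=cv2.imread('pics/side3.png')
f=lambda im,x,y,w,h,W,H:cv2.resize(im[y:y+h,x:x+w],(W,H),interpolation=cv2.INTER_CUBIC)
cv2.imwrite('pics/c4.png',np.hstack([np.vstack([f(a,0,0,350,210,400,240),f(c,250,195,200,150,400,300)]),f(b,90,190,150,202,400,540)]))
E
```

```text
jaw_mid scene 0.89 [326.1 252.6] [0.5371 0.1521 0.02  ]
riser scene 0.94 [368.2 283.9] [0.5396 0.2838 0.    ]
jaw_mid side 0.61 [218.4 251.8] [0.5347 0.148  0.02  ]
clip_mid side 0.29 [266.4 176.9] [ 0.7582 -0.0972  0.017 ]
riser side 0.69 [165.6 274. ] [0.546  0.2823 0.    ]
jaw_mid wrist 0.35 [292.  268.4] [ 0.4996 -0.0655  0.02  ]
riser wrist 0.67 [272.7 223.6] [ 0.5302 -0.0517  0.    ]
10.35 [ 0.5294 -0.0559  0.0605] [ 3.1415 -0.     -0.0451] [-0.8976  0.5916 -3.2305] 7.081149145960808 0.05276154532435717
```

View pics/c4.png

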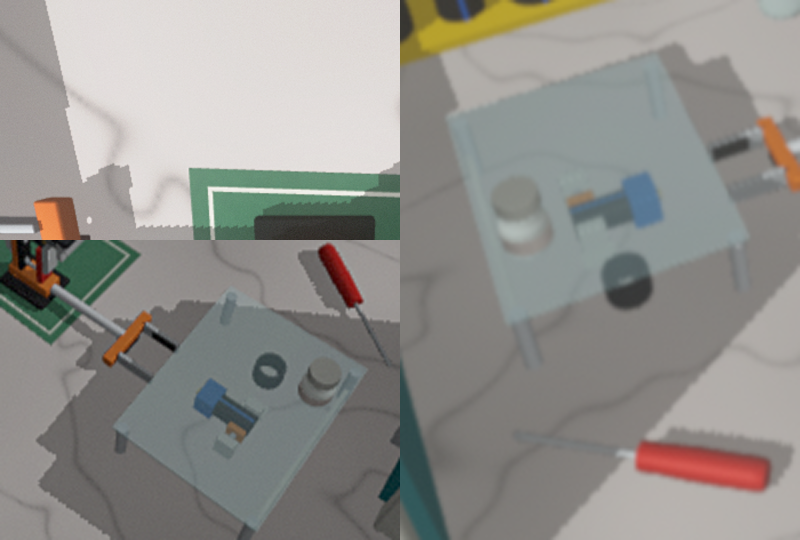

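```bash
cat >> h.py <<'E'
def blob(n,lo,hi,roi,S=90,V=50):
    im=cv2.cvtColor(C[n]['pixels'],cv2.COLOR_RGB2HSV).astype(int)
    x,y=np.meshgrid(range(560),range(420))
    m=(im[...,0]>=lo)&(im[...,0]<=hi)&(im[...,1]>S)&(im[...,2]>V)&(x>roi[0])&(x<roi[2])&(y>roi[1])&(y<roi[3])
    k,l,st,ce=cv2.connectedComponentsWithStats(m.astype(np.uint8))
    i=1+st[1:,4].argmax(); p=np.argwhere(l==i)[:,::-1].astype(np.float32)
    return st[i],ce[i],cv2.minAreaRect(p)
E
python3 - <<'E'
from h import *
np.set_printoptions(precision=4,suppress=True)
snap('scene');snap('side')
ch={};pl={}
for n,r1,r2 in(('scene',(290,225,335,265),(340,260,372,290)),('side',(360,220,410,275),(165,245,200,285))):
    if n=='side': r1=(225,225,262,275)
    ch[n]=blob(n,3,20,r1,120,70); pl[n]=blob(n,100,118,r2,100,60)
    print(n,ch[n],pl[n])
print('crosshead',tri([(n,ch[n][1]) for n in ch]),'plug',tri([(n,pl[n][1]) for n in pl]))
for n in ch: print(n,onz(n,ch[n][1],.025),onz(n,pl[n][1],.02))
E
```

```text
scene (array([301, 231,  24,  27, 196], dtype=int32), array([312.3265, 244.0663]), ((312.5660095214844, 244.0188446044922), (6.634387969970703, 31.94334602355957), 42.51044845581055)) (array([347, 265,  25,  19, 176], dtype=int32), array([355.125, 274.017]), ((359.3800048828125, 277.6600036621094), (23.80000114440918, 16.200000762939453), 36.86989974975586))
side (array([226, 234,  16,  27, 162], dtype=int32), array([233.5185, 247.3704]), ((232.99998474121094, 247.00001525878906), (29.49775505065918, 6.516945838928223), 59.036251068115234)) (array([175, 256,  12,  17, 128], dtype=int32), array([180.8203, 264.3359]), ((180.90000915527344, 264.20001220703125), (15.495159149169922, 8.538147926330566), 71.56504821777344))
crosshead [0.535  0.1074 0.0158] plug [0.5432 0.2436 0.0157]
scene [0.5397 0.1097 0.025 ] [0.5455 0.2455 0.02  ]
side [0.5261 0.1108 0.025 ] [0.5392 0.2432 0.02  ]
```

apply_moves([
  [0, 0, 0, 0.0015, 0.01, 0, 56],
  [0, 0, 0, 0.0025, 0.025, 0, 56],
  [0, 0, 0, 0.0035, 0.04, 0, 56],
  [0, 0, 0, 0.004, 0.05, 0, 56],
  [0, 0, 0, 0.004, 0.055, 0, 56],
])

```text
time: 10.95
tool_pos: [0.5333, 0.0009, 0.0605]
ee_rot: [-3.141, 0.0, -0.043]
wrist_force: [0.1, 0.2, -3.4]
width: 0.0525
finger_force: 7.1
```

apply_moves([
  [0, 0, 0, 0.0005, 0.012, 0, 56],
  [0, 0, 0, 0.001, 0.024, 0, 56],
  [0, 0, 0, 0.0015, 0.034, 0, 56],
  [0, 0, 0, 0.002, 0.041, 0, 56],
  [0, 0, 0, 0.002, 0.044, 0, 56],
])

```text
time: 11.45
tool_pos: [0.5354, 0.0439, 0.0605]
ee_rot: [3.142, 0.0, -0.044]
wrist_force: [-0.3, 0.7, -2.9]
width: 0.0527
finger_force: 7.1
```

```bash
python3 - <<'E'
from h import *
np.set_printoptions(precision=4,suppress=True)
for n in('scene','side'): snap(n,n+'4.png')
for n in('scene','side'):
  for q,z in(('jaw_mid',.02),('plug',.017),('sample_mid',.017),):
    for r in place_of(n,q)[:1]: print(q,n,round(r['score'],2),np.round(r['pixel'],1),onz(n,r['pixel'],z))
o=get_obs();print(o['time'],o['tool_pos'],o['ee_rot'],o['wrist_force'],o['finger_force'],o['width'])
c=cv2.imread('pics/scene4.png');b=cv2.imread('pics/side4.png')
f=lambda im,x,y,w,h,W,H:cv2.resize(im[y:y+h,x:x+w],(W,H),interpolation=cv2.INTER_CUBIC)
cv2.imwrite('pics/c5.png',np.hstack([f(c,300,215,100,100,400,400),f(b,130,220,100,100,400,400)]))
E
```

```text
jaw_mid side 0.31 [135.3 280. ] [0.5429 0.3524 0.02  ]
sample_mid side 0.63 [431.6 230. ] [ 0.345  -0.3644  0.017 ]
11.85 [0.5354 0.0427 0.0605] [ 3.1414  0.     -0.0459] [ 0.238  -0.0228 -2.9807] 7.0823463052511215 0.05281632444093104
```

View pics/c5.png

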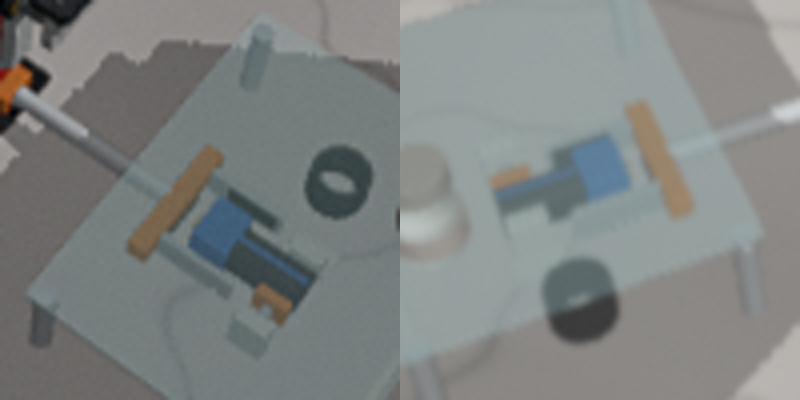

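apply_moves([
  [0, 0, 0, 0, -0.001, 0, 54],
  [0, 0, 0, 0, -0.002, 0, 52],
  [0, 0, 0, 0, -0.003, 0, 50],
  [0, 0, 0, 0, -0.004, 0, 48],
  [0, 0, 0, 0, -0.004, 0, 48],
])

```text
time: 12.35
tool_pos: [0.5354, 0.0389, 0.0605]
ee_rot: [3.141, -0.0, -0.045]
wrist_force: [-1.1, -0.8, -2.9]
width: 0.0454
finger_force: 9.3
```

apply_moves([
  [0, 0, 0, 0, 0, 0, 47],
  [0, 0, 0, 0, 0, 0, 47],
  [0, 0, 0, 0, 0, 0, 46],
  [0, 0, 0, 0, 0, 0, 46],
  [0, 0, 0, 0, 0, 0, 46],
])

```text
time: 12.85
tool_pos: [0.5355, 0.039, 0.0606]
ee_rot: [3.141, -0.0, -0.045]
wrist_force: [0.2, -0.1, -2.8]
width: 0.0435
finger_force: 10.5
```

apply_moves([
  [0, 0, 0, 0, 0, 0, 45],
  [0, 0, 0, 0, 0, 0, 45],
  [0, 0, 0, 0, 0, 0, 45],
  [0, 0, 0, 0, 0, 0, 45],
  [0, 0, 0, 0, 0, 0, 45],
])

```text
time: 13.35
tool_pos: [0.5355, 0.0389, 0.0606]
ee_rot: [3.141, -0.0, -0.045]
wrist_force: [1.1, -1.7, -1.2]
width: 0.043
finger_force: 17.1
```

apply_moves([
  [0, 0, 0, 0, 0, 0, 44.5],
  [0, 0, 0, 0, 0, 0, 44.2],
  [0, 0, 0, 0, 0, 0, 44.2],
  [0, 0, 0, 0, 0, 0, 44.2],
  [0, 0, 0, 0, 0, 0, 44.2],
])

```text
time: 13.85
tool_pos: [0.5354, 0.0388, 0.0606]
ee_rot: [3.141, -0.0, -0.045]
wrist_force: [0.9, -2.6, -1.3]
width: 0.0419
finger_force: 23.6
```

apply_moves([
  [0, 0, 0, 0, 0, 0, 44],
  [0, 0, 0, 0, -0.002, 0, 44],
  [0, 0, 0, -0.0003, -0.006, 0, 44],
  [0, 0, 0, -0.0005, -0.011, 0, 44],
  [0, 0, 0, -0.0007, -0.016, 0, 44],
])

```text
time: 14.35
tool_pos: [0.5344, 0.0239, 0.0602]
ee_rot: [-3.14, 0.001, -0.045]
wrist_force: [-0.0, 5.2, -2.8]
width: 0.042
finger_force: 23.2
```

apply_moves([
  [0, 0, 0, -0.0003, -0.006, 0, 44],
  [0, 0, 0, -0.0005, -0.012, 0, 44],
  [0, 0, 0, -0.0008, -0.018, 0, 44],
  [0, 0, 0, -0.001, -0.024, 0, 44],
  [0, 0, 0, -0.0014, -0.03, 0, 44],
])

```text
time: 14.85
tool_pos: [0.5332, -0.008, 0.0606]
ee_rot: [3.141, 0.0, -0.046]
wrist_force: [-0.2, 1.5, -2.1]
width: 0.0421
finger_force: 24.0
```

```bash
python3 - <<'E'
from h import *
np.set_printoptions(precision=4,suppress=True)
for n in('scene','side'): snap(n,n+'5.png')
print([ (n,onz(n,blob(n,100,118,r,100,60)[1],.02)) for n,r in(('scene',(310,240,372,290)),('side',(165,235,240,285)))])
o=get_obs();print(o['time'],o['tool_pos'],o['ee_rot'],o['wrist_force'],o['finger_force'],o['width'])
E
```

```text
[('scene', array([0.5354, 0.1947, 0.02  ])), ('side', array([0.5445, 0.1988, 0.02  ]))]
14.95 [ 0.5332 -0.0088  0.0607] [ 3.1392 -0.0001 -0.0464] [-0.5162 -2.2786 -1.2081] 24.791067838668823 0.04216155221946346
```

apply_moves([
  [0, 0, 0, -0.0005, -0.01, 0, 44],
  [0, 0, 0, -0.0013, -0.03, 0, 44],
  [0, 0, 0, -0.0023, -0.05, 0, 44],
  [0, 0, 0, -0.0032, -0.07, 0, 44],
  [0, 0, 0, -0.0045, -0.095, 0, 44],
])

```text
time: 15.45
tool_pos: [0.5285, -0.1025, 0.0604]
ee_rot: [-3.141, 0.0, -0.044]
wrist_force: [0.2, 1.6, -2.4]
width: 0.0417
finger_force: 24.0
```

apply_moves([
  [0, 0, 0, -0.004, -0.025, 0, 44],
  [0, 0, 0, -0.013, -0.055, 0, 44],
  [0, 0, 0, -0.025, -0.085, 0, 44],
  [0, 0, 0, -0.036, -0.115, 0, 44],
  [0, 0, 0, -0.043, -0.14, 0, 44],
])

```text
time: 15.95
tool_pos: [0.4846, -0.2435, 0.0604]
ee_rot: [-3.142, 0.001, -0.046]
wrist_force: [0.9, 1.2, -2.3]
width: 0.0416
finger_force: 24.0
```

```bash
python3 - <<'E'
from h import *
np.set_printoptions(precision=4,suppress=True)
for n in('scene','side'): snap(n,n+'6.png')
print([ (n,onz(n,blob(n,100,118,r,100,60)[1],.02)) for n,r in(('scene',(230,180,330,250)),('side',(240,205,330,275)))])
for n in('scene','side'):
  for q,z in(('jaw_mid',.02),('plug',.017),('sample_mid',.017),('mat',0)):
    for r in place_of(n,q)[:1]: print(q,n,round(r['score'],2),np.round(r['pixel'],1),onz(n,r['pixel'],z))
im=cv2.cvtColor(cv2.imread('pics/scene0.png'),cv2.COLOR_BGR2HSV).astype(int)
m=(im[...,0]>60)&(im[...,0]<95)&(im[...,1]>80)&(im[...,2]>40)
m[:160]=0;m[255:]=0;m[:,:215]=0;m[:,330:]=0
p=np.argwhere(m)[:,::-1].astype(np.float64)
W=np.array([onz('scene',q,0)[:2] for q in p]).astype(np.float32)
r=cv2.minAreaRect(W);print('mat rect',r)
o=get_obs();print(o['time'],o['tool_pos'],o['ee_rot'],o['wrist_force'],o['finger_force'],o['width'])
E
```

```text
[('scene', array([ 0.4872, -0.0335,  0.02  ])), ('side', array([ 0.505 , -0.0179,  0.02  ]))]
jaw_mid scene 0.75 [281.4 205.5] [ 0.4844 -0.0333  0.02  ]
plug scene 0.71 [277.6 207.4] [ 0.4944 -0.0394  0.017 ]
sample_mid scene 0.53 [286.9 212.9] [ 0.4941 -0.0069  0.017 ]
mat scene 0.93 [269.3 208. ] [ 0.5008 -0.0647  0.    ]
jaw_mid side 0.76 [291.8 234. ] [ 0.5031 -0.0411  0.02  ]
plug side 0.65 [294.2 239.4] [ 0.4856 -0.0383  0.017 ]
sample_mid side 0.81 [286.1 241.1] [ 0.4901 -0.0174  0.017 ]
mat rect ((0.4883292317390442, -0.0656699389219284), (0.1953369826078415, 0.1956714689731598), 85.66963958740234)
16.45 [ 0.4861 -0.2412  0.0606] [ 3.1413 -0.0002 -0.0438] [-0.6607 -1.6003 -1.2379] 24.496054351329803 0.04211526379211806
```

apply_moves([
  [0, 0, 0, -0.001, -0.012, 0, 44],
  [0, 0, 0, -0.003, -0.03, 0, 44],
  [0, 0, 0, -0.005, -0.044, 0, 44],
  [0, 0, 0, -0.006, -0.053, 0, 44],
  [0, 0, 0, -0.006, -0.053, 0, 44],
])

```text
time: 16.95
tool_pos: [0.4794, -0.2975, 0.0606]
ee_rot: [3.14, -0.0, -0.048]
wrist_force: [-0.6, -1.9, -1.4]
width: 0.0416
finger_force: 24.8
```

apply_moves([
  [0, 0, 0, 0, 0, 0, 46],
  [0, 0, 0, 0, 0.001, 0, 48],
  [0, 0, 0, 0, 0.002, 0, 50],
  [0, 0, 0, 0, 0.003, 0, 53],
  [0, 0, 0, 0, 0.004, 0, 56],
])

```text
time: 17.45
tool_pos: [0.4798, -0.2904, 0.0604]
ee_rot: [3.142, 0.0, -0.045]
wrist_force: [0.8, 0.6, -3.0]
width: 0.0523
finger_force: 7.2
```

apply_moves([
  [0, 0, 0, 0, 0, 0, 56],
  [0, 0, 0, 0, 0, -0.001, 56],
  [0, 0, 0, 0, 0, -0.002, 56],
  [0, 0, 0, 0, 0, -0.003, 56],
  [0, 0, 0, 0, 0, -0.004, 56],
])

```text
time: 17.95
tool_pos: [0.4798, -0.291, 0.0567]
ee_rot: [3.141, -0.0, -0.045]
wrist_force: [-1.5, 0.6, 2.7]
width: 0.0529
finger_force: 6.9
```

```bash
python3 - <<'E'
from h import *
np.set_printoptions(precision=4,suppress=True)
for n in('scene','side'): snap(n,n+'7.png')
for n in('scene','side'):
  for q,z in(('jaw_mid',.017),('plug',.017),('sample_mid',.017),('mat',0)):
    for r in place_of(n,q)[:1]: print(q,n,round(r['score'],2),np.round(r['pixel'],1),onz(n,r['pixel'],z))
o=get_obs();print(o['time'],o['tool_pos'],o['ee_rot'],o['wrist_force'],o['finger_force'],o['width'])
c=cv2.imread('pics/scene7.png');b=cv2.imread('pics/side7.png')
f=lambda im,x,y,w,h,W,H:cv2.resize(im[y:y+h,x:x+w],(W,H),interpolation=cv2.INTER_CUBIC)
cv2.imwrite('pics/c6.png',np.hstack([f(c,180,135,150,120,450,360),f(b,240,190,116,120,350,360)]))
E
```

```text
jaw_mid scene 0.73 [406.1 271.7] [0.461  0.3464 0.017 ]
plug scene 0.73 [266.2 197.3] [ 0.4853 -0.0873  0.017 ]
sample_mid scene 0.59 [272.7 202.2] [ 0.4881 -0.0616  0.017 ]
mat scene 0.75 [271.3 204.1] [ 0.4863 -0.0685  0.    ]
sample_mid side 0.5 [301.3 237.9] [ 0.4816 -0.0567  0.017 ]
mat side 0.95 [300.  239.1] [ 0.4947 -0.0607  0.    ]
18.45 [ 0.4799 -0.291   0.0567] [ 3.1413 -0.0003 -0.0453] [-0.6218  0.1464 -1.1288] 7.331419140100479 0.05287839315931777
```

View pics/c6.png

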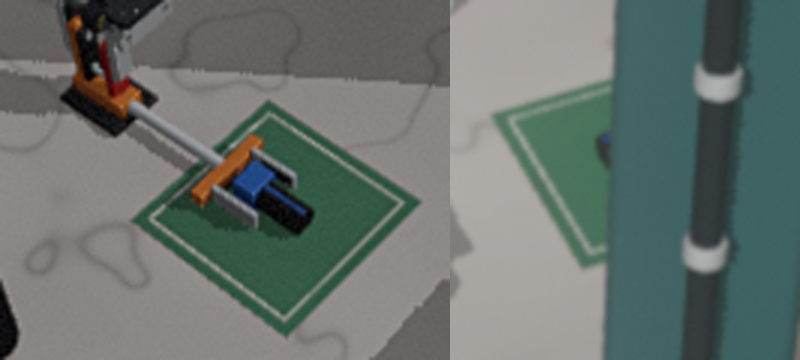

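apply_moves([
  [0, 0, 0, 0, 0, -0.0005, 58],
  [0, 0, 0, 0, 0, -0.0005, 60],
  [0, 0, 0, 0, 0, -0.0005, 64],
  [0, 0, 0, 0, 0, 0, 80],
  [0, 0, 0, 0, 0, 0, 90],
])

```text
time: 18.95
tool_pos: [0.4798, -0.2914, 0.0564]
ee_rot: [3.14, -0.0, -0.045]
wrist_force: [-0.2, -0.5, 0.1]
width: 0.0726
finger_force: 0.0
```

apply_moves([
  [0, 0, 0, 0, 0, 0, 90],
  [0, 0, 0, 0, 0, 0.01, 90],
  [0, 0, 0, 0, 0, 0.04, 90],
  [0, 0, 0, 0, 0, 0.08, 90],
  [0, 0, 0, 0, 0, 0.12, 90],
])

```text
time: 19.45
tool_pos: [0.4795, -0.2908, 0.1781]
ee_rot: [-3.142, 0.0, -0.045]
wrist_force: [0.6, -0.3, 0.8]
width: 0.0849
finger_force: 0.0
```

apply_moves([
  [0, 0, 0, 0, 0, 0.03, 90],
  [0, 0, 0, 0, 0, 0.05, 90],
  [0, 0, 0, 0, 0, 0.05, 90],
  [0, 0, 0, 0, 0, 0.05, 90],
  [0, 0, 0, 0, 0, 0.05, 90],
])

```text
time: 19.95
tool_pos: [0.4791, -0.2904, 0.2245]
ee_rot: [-3.14, 0.003, -0.045]
wrist_force: [-0.3, -0.5, 0.2]
width: 0.0847
finger_force: 0.0
```

```bash
python3 - <<'E'
from h import *
np.set_printoptions(precision=4,suppress=True)
for n in('scene','wrist'): snap(n,n+'8.png')
for n in('scene','wrist'):
  for q,z in(('jaw_mid',.017),('plug',.017),('sample_mid',.017),('mat',0)):
    for r in place_of(n,q)[:1]: print(q,n,round(r['score'],2),np.round(r['pixel'],1),onz(n,r['pixel'],z))
o=get_obs();print(o['time'],o['tool_pos'],o['wrist_force'],o['finger_force'],o['width'])
c=cv2.imread('pics/scene8.png');b=cv2.imread('pics/wrist8.png')
f=lambda im,x,y,w,h,W,H:cv2.resize(im[y:y+h,x:x+w],(W,H),interpolation=cv2.INTER_CUBIC)
cv2.imwrite('pics/c7.png',np.hstack([f(c,180,135,125,150,300,360),cv2.resize(b,(480,360))]))
E
```

```text
jaw_mid scene 0.76 [265.2 196.9] [ 0.4858 -0.0905  0.017 ]
plug scene 0.79 [264.5 200.4] [ 0.4969 -0.0845  0.017 ]
sample_mid scene 0.58 [274.6 201.1] [ 0.4817 -0.0595  0.017 ]
mat scene 0.83 [274.5 204.6] [ 0.4822 -0.0599  0.    ]
jaw_mid wrist 0.75 [277.4 181.9] [ 0.4831 -0.2897  0.017 ]
plug wrist 0.86 [119.3 184.8] [ 0.4885 -0.0896  0.017 ]
sample_mid wrist 0.91 [100.7 180.6] [ 0.4949 -0.0672  0.017 ]
mat wrist 0.63 [109.  183.4] [ 0.4876 -0.0674  0.    ]
20.45 [ 0.4798 -0.2909  0.2264] [-0.5833 -0.5509  0.2068] 0.0 0.08476870068836127
```

View pics/c7.png

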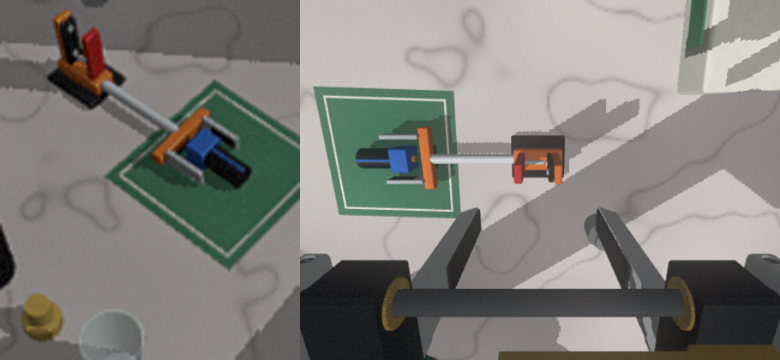

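The reacher is standing on its foot, let go, with its jaws open. The sample lies at the mat's centre (sample middle about (0.488, -0.063) against mat centre about (0.489, -0.063)).

```bash
python3 -c "
from bench import *
print(close_job())"
```

```text
the job is handed in; nothing more can be done
None
```

I drew the sample out of the clip with the reacher and left it in the middle of the green mat, within a few millimetres. The reacher is let go and standing on its foot, trigger force stayed at about 23 to 25 N during the pull, and I handed the job in at about 20 s; no verdict came back.

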